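# Widen the spacing stops on the fabric-printing table by one notch

### The arm

A 6-joint arm with a two-finger parallel gripper is mounted at the origin on the work surface. World frame = base frame: x ahead of the robot, y to its left, z up, the work surface at z = 0. Lengths are in m, angles in rad, forces in N, time in s.
With the tool pointing down it reaches from about 0.35 to 0.8 m from the base axis. Payload 7.3 kg.
Tool frame: the origin (TCP) lies between the finger pads; the fingertips stand 25 mm ahead of it and the grasp point (between the pads) lies 6 mm ahead of it (r.tip_extent is the distance from the TCP to the fingertips, in m); z points along the fingers, y is the line along which they close (so a half turn about z gives the same grasp; the last joint's range is limited). The gripper opens to 85 mm and grips with 20 to 120 N. Pads are 22 mm wide; open, the fingers measure 114 mm over their backs; the gripper's body (76 mm by 85 mm) begins 54 mm behind the grasp point. The pads swing forward as they close: fully open they stand 13 mm farther back than shut.
Start: joints at [-1.359, 0.342, 1.524, -0, 1.275, -0.146], TCP at [0.184, -0.492, 0.256] pointing down, gripper open.
Joint ranges: [-2.53, 2.53], [-0.77, 2.02], [0.04, 2.7], [-1, 4.14], [0.28, 2.66], [-3.11, 3.11]. Speed limits (rad/s): [2.57, 2.57, 3.14, 3.14, 3.14, 3.14].

### API

Orientations are given as a unit quaternion [x, y, z, w].
In Python, from workcell import r, command_gripper, optics gives the robot as it stands. The module is installed in compiled form; this text tells all that it offers. Calls block until the motion is done:
- r.reach(position, orientation): joint-space move of the TCP to a pose.
- r.move_straight(position, orientation=None, speed=0.15, max_force=None): straight line of the TCP; orientation=None keeps the orientation; speed is the mean speed in m/s. With max_force (N) it stops when the force on the tool has changed by that much, and returns True; else False.
- r.movej(angles): joint-space move.
- command_gripper(opening, force=None): finger opening in m; force is the grip in N (None keeps the last); returns when the fingers have stopped.
- r.hold(seconds).
- r.solve_ik(position, orientation): joint angles nearest the present ones, or None.
- r.read_state(): the state.
- optics.get_image(name): name is "scene" or "top"; returns (picture, depth): 400x640x3 uint8, red, green, blue; 400x640 float32, m along the optical axis (not along the pixel's ray), 0 where there is no reading.
- optics.camera_model(name): a dict with "K" (3x3 intrinsics, pixels), "R" (3x3) and "t" (3): a world point X has camera coordinates R X + t. Camera axes: x right, y down, z forward; pixel columns grow to the right and rows downward; lengths in m; the calibration is good to about 2 mm. A picture is of the moment at which its call begins. camera_model takes no time and is no camera call.
A pose or a line that the arm cannot do raises r.PlanningError and nothing moves.
- r.finish_job(): hands the job in; it is judged then, once.
The state is a dict: "time_s": time; "joint_positions": joint angles; "dq": joint speeds; "tau": joint torques, N m; "eef_pos": TCP position; "eef_rot": TCP orientation; "contact_force": force on the tool from outside, world axes, zero at the start; "torque": the same for the moment, N m; "grip_width": finger opening in m; "grip_force": force on a finger pad.
Only numpy, scipy, OpenCV 4.12 (cv2) and the standard library are available. Lean on these libraries where they do the work, as an engineer would, in place of code of your own. Each camera call takes 0.05 s, during which the arm holds its last target. There are 200 camera calls.

### The job

The next printing frame is one size wider: on the notched wooden rail, lift the stop with the tall flat tab out of its notch, shift it one notch further away from the stop with the round knob, and let it down into that notch so that it sits fully home and upright. Leave the round-knobbed stop in the notch it is in.

Things in the scene. Friction and masses are not known exactly. Their poses are not given: they have to be found in the camera images.
- rail: Pale wooden rail fixed on the table, 110 (x) x 400 (y) x 52 mm high. Origin: centre of underside. Two side boards at x=-36 and 36, 16 thick, with round-topped teeth 15 wide: 7 notches 40 wide at y=-165,-110,-55,0,55,110,165; floors z=30, tooth tops z=52. Flat-tab and round-knob stops start at y=-55 and 55, either way round; a low plain bar with no grip at y=-165 is not part of the job.
- tab_stop: Loose brown wooden stop to move, about 90 g. Cross bar 110 (x, across rail) x 26 (y, along rail) x 14 mm lies in the notches, 7 mm play each way; on its middle an upright flat tab 45 (x) x 14 thick (y), from z=14 to 84. A 40 mm wide block reaches 12 mm below the bar, between the side boards, 8 mm play. Origin: centre of the bar's underside, 30 mm above the table when seated; z up.
- knob_stop: The other stop, which stays in its notch: the same loose cross bar, about 90 g, with a round stem and a round knob 38 mm across, top at z=77 mm. Origin and axes as for the flat-tab stop.
Things that resemble listed ones, but are neither listed nor needed, are in the scene too. Leave any turquoise or white look-alike of the tab_stop alone.

How it is judged:
On the way:
1. the flat-tab stop is lifted out of its notch, its bar above the teeth (z of tab_stop in the frame of rail above 0.05 m), for 0.1 s.
At the end, for the whole second after the job is handed in: Flat-tab stop at rest one notch further from the knob stop (110 mm from rail middle, 12 mm along, 15 mm across), bar on notch floors within 6 mm, upright within 10 deg, square within 11 deg; round-knob stop still seated in its own notch (same 12, 15, 6 mm and 10 deg) (z of tab_stop in the frame of rail between 0.024 and 0.036 m and angle between each of tab_stop, knob_stop's own z axis and vertical below 0.17 rad and x of tab_stop in the frame of rail between -0.015 and 0.015 m and z of knob_stop in the frame of rail between 0.024 and 0.036 m and x of knob_stop in the frame of rail between -0.015 and 0.015 m and angle between the y axis of tab_stop and the y axis of rail, either way round below 0.2 rad and ((y of tab_stop in the frame of rail between 0.098 and 0.122 m and y of knob_stop in the frame of rail between -0.067 and -0.043 m) or (y of tab_stop in the frame of rail between -0.122 and -0.098 m and y of knob_stop in the frame of rail between 0.043 and 0.067 m)) and linear speed of tab_stop below 0.02 m/s); the robot touches nothing.
It fails at once if the round-knob stop is lifted out of its notch (z of knob_stop in the frame of rail above 0.05 m).
It also fails if it takes over 32 s, if anything falls off the work surface, if the arm or the gripper's body presses on something with over 40 N, if the wrist force passes 120 N, or if a joint passes its speed limit or range.

## Working session

There is one attempt and no reset: what is moved stays moved. The work goes in short steps, each a Python script; the robot and the scene stay as the last script left them, time stands still between calls to the robot, and variables do not carry over. Pictures are saved under pics/ and viewed, at most 10 in all, crops included, and the job is handed in when it is done.

```bash
mkdir -p pics; cat > h.py <<'E'
import numpy as np, cv2
from workcell import r, command_gripper, optics
def shot(n):
    im,d=optics.get_image(n); np.savez(f'pics/{n}.npz',im=im,d=d); return im,d
def world(n,d):
    m=optics.camera_model(n);K,R,t=map(np.array,(m['K'],m['R'],m['t']))
    v,u=np.mgrid[:d.shape[0],:d.shape[1]]
    c=np.stack([(u-K[0,2])/K[0,0]*d,(v-K[1,2])/K[1,1]*d,d],-1)
    return (c-t.ravel())@R
E
python3 - <<'E'
from h import *
for n in('scene','top'):
    im,d=shot(n); cv2.imwrite(f'pics/{n}0.png',im[...,::-1]); m=optics.camera_model(n); print(n,m['R'],m['t'])
E
```

```text
scene [[-0.31622492  0.94845557 -0.02082867]
 [ 0.61601514  0.18858977 -0.76482629]
 [-0.72147568 -0.25468791 -0.64389977]] [-0.04010015 -0.27475612  1.33683101]
top [[ 0.0024809  -0.99981417  0.01911724]
 [-0.99091263 -0.00502889 -0.13441305]
 [ 0.13448421 -0.01861005 -0.99074097]] [0.18221614 0.45661425 0.90565161]
```

View pics/scene0.png

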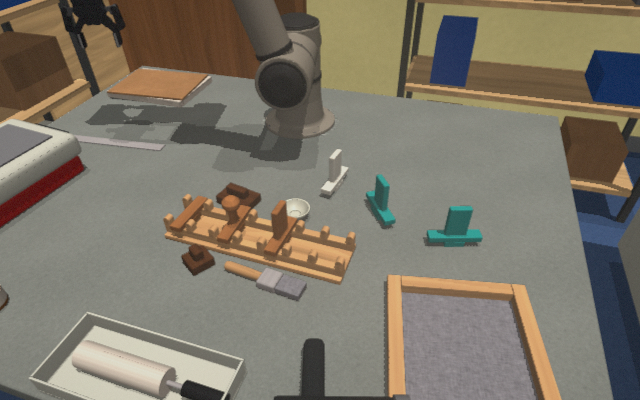

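View pics/top0.png

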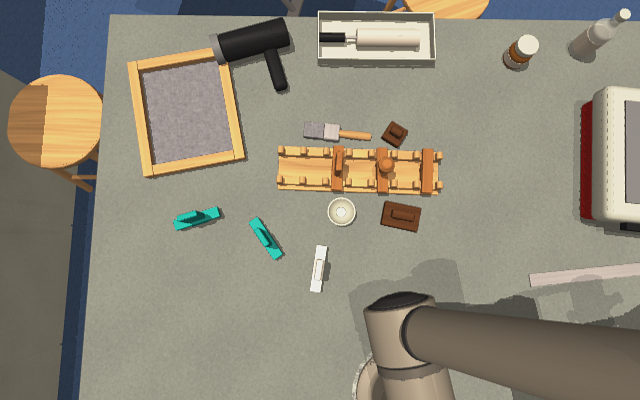

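Candidates for the tab stop:
- Brown tab stop on the rail: scene (280,228), top (338,168). This is the choice, because it is brown and sits in the rail.
- Turquoise look-alikes: scene (380,200) and (457,228).
- White look-alike: scene (335,175).
- Dark brown blocks off the rail: top (401,216) and (395,133).

The knob stop is at top (386,165) and the plain bar at top (428,171). The target notch is therefore one to the left in the top view, towards world +y.

```bash
python3 - <<'E'
from h import *
im=np.load('pics/top.npz')['im']; 
s=np.load('pics/scene.npz')['im']
a=cv2.resize(im[135:205,265:455],None,fx=4,fy=4,interpolation=2); b=cv2.resize(s[180:285,155:365],(760,380),interpolation=2)
cv2.imwrite('pics/crop.png',np.vstack([a[:,:,::-1][:280],b[:,:,::-1][:310]]))
z=np.load('pics/top.npz');d=z['d'];W=world('top',d)
v,u=np.mgrid[:400,:640]; hsv=cv2.cvtColor(im,cv2.COLOR_RGB2HSV)
box=(u>268)&(u<450)&(v>138)&(v<202)&(hsv[...,1]>100)
def rect(m):
    p=W[m][:,:2].astype(np.float32)
    c,s_,a=cv2.minAreaRect(p*1000); return np.round(c,1),np.round(s_,1),round(a,2),len(p)
for lo,hi in((.012,.06),(.025,.06),(.045,.06)): print('rail',lo,rect(box&(W[...,2]>lo)&(W[...,2]<hi)))
t=box&(W[...,2]>.085)
n,l=cv2.connectedComponents(t.astype(np.uint8))
for i in range(1,n):
    if (l==i).sum()>8:
        m=l==i; print('tall',u[m].mean(),v[m].mean(),np.percentile(W[m],[2,50,98],axis=0).round(4).tolist(),rect(m))
# scene cam
sz=np.load('pics/scene.npz');Ws=world('scene',sz['d']);hs=cv2.cvtColor(s,cv2.COLOR_RGB2HSV)
box=(u>160)&(u<362)&(v>180)&(v<285)&(hs[...,1]>100)
t=box&(Ws[...,2]>.075)
n,l=cv2.connectedComponents(t.astype(np.uint8))
for i in range(1,n):
    m=l==i
    if m.sum()>8: print('scene tall',u[m].mean(),v[m].mean(),np.percentile(Ws[m],[2,50,98],axis=0).round(4).tolist())
b=(u>325)&(u<356)&(v>197)&(v<226); print('bowl',np.percentile(W[b],[2,98],axis=0).round(3).tolist())
E
```

```text
rail 0.012 (array([533.5,  94.7]), array([398.3, 158.6]), 87.95, 5690)
rail 0.025 (array([532.2,  94.5]), array([397.8, 156. ]), 87.96, 3240)
rail 0.045 (array([529.4,  94.8]), array([398.1, 109.8]), 88.43, 1144)
tall 338.62068965517244 161.37241379310345 [[0.5093, 0.1419, 0.0892], [0.5295, 0.1489, 0.114], [0.552, 0.1566, 0.1174]] (array([440.7, 168.4]), array([ 18.8, 229.9]), 78.09, 145)
tall 385.8705357142857 164.20089285714286 [[0.51, 0.0238, 0.0915], [0.5249, 0.0424, 0.1041], [0.5434, 0.0579, 0.1093]] (array([527.1,  40.9]), array([35.5, 36.5]), 45.37, 224)
scene tall 230.7969348659004 203.20689655172413 [[0.517, 0.0294, 0.0804], [0.5351, 0.0476, 0.1005], [0.5449, 0.06, 0.1085]]
scene tall 278.7459807073955 214.39871382636656 [[0.5132, 0.1439, 0.0767], [0.5405, 0.1552, 0.1028], [0.554, 0.1584, 0.1156]]
bowl [[0.395, 0.102, -0.002], [0.462, 0.174, 0.027]]
```

View pics/crop.png

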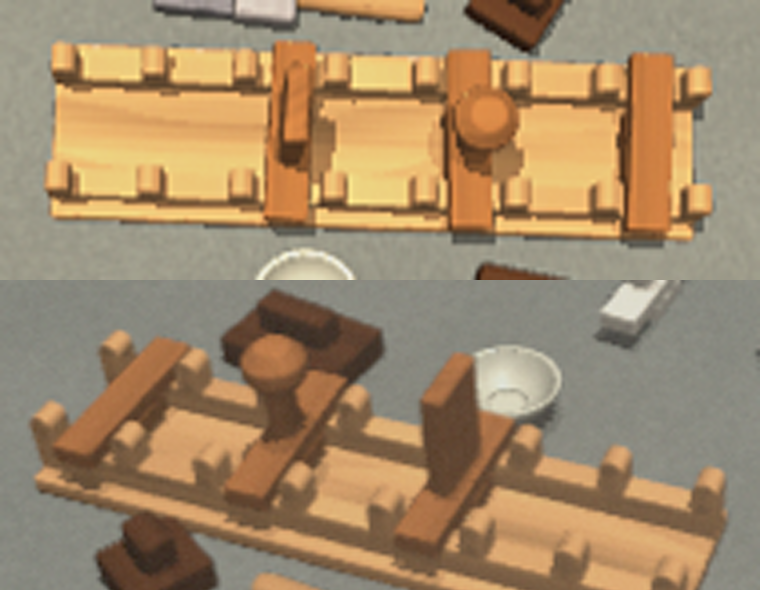

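The crop confirms it: the brown flat tab stands in the rail at top crop (293,105), with two free notches to its left and the knob stop to its right at (485,118). Tab at about (0.531, 0.150). From the rail centre and axis, the target notch is at about (0.532, 0.205).

```bash
cat >> h.py <<'E'
from scipy.spatial.transform import Rotation as Rot
th=np.radians(88.43); D=np.array([np.cos(th),np.sin(th),0]); C=np.array([.5294,.0948,0])
def quat():
    best=None
    for s in (1,-1):
        y=s*D; z=np.array([0,0,-1.]); x=np.cross(y,z)
        q=Rot.from_matrix(np.c_[x,y,z]).as_quat(); j=r.solve_ik([.531,.15,.2],q)
        if j is not None and (best is None or abs(j[5])<abs(best[0])): best=(j[5],q)
    return best[1]
E
python3 - <<'E'
from h import *
q=quat(); s=r.read_state(); print(s['time_s'])
r.move_straight([.147,-.394,.32],speed=.2)
r.reach([.40,.12,.30],q)
command_gripper(.055)
G=np.array([.531,.150,.098])
r.reach(G+[0,0,.09],q)
print('hit',r.move_straight(G,q,speed=.08,max_force=8))
command_gripper(.0,30)
s=r.read_state(); print(s['time_s'],s['eef_pos'],s['grip_width'],s['grip_force'],s['contact_force'])
E
```

```text
0.1
hit False
5.775 [0.53111457 0.15003063 0.09819631] 0.013898530903989924 35.728830099105835 [ 0.01922296 -0.45128603  1.38571979]
```

```bash
python3 - <<'E'
from h import *
q=quat(); s=r.read_state(); p=np.array(s['eef_pos'])
print('hit',r.move_straight(p+[0,0,.055],q,speed=.08,max_force=15))
T=C+.110*D+[0.000,0,p[2]+.055]
T[0]=p[0]+.055*D[0]
r.move_straight(T,q,speed=.08)
s=r.read_state(); print(s['time_s'],s['eef_pos'],s['grip_width'],s['contact_force'])
for n in('scene','top'):
    im,d=shot(n)
    sl=(slice(160,300),slice(150,370)) if n=='scene' else (slice(110,220),slice(240,460))
    cv2.imwrite(f'pics/{n}1.png',cv2.resize(im[sl],None,fx=3.5,fy=3.5,interpolation=2)[...,::-1])
E
```

```text
hit False
7.45 [0.53252123 0.20468861 0.15310111] 0.013738819587743116 [ 0.07983802 -0.16003498 -0.95226055]
```

View pics/scene1.png

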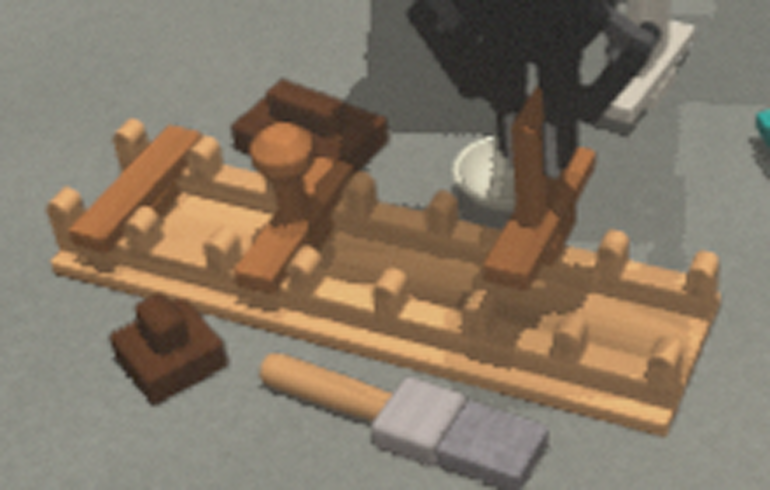

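View pics/top1.png

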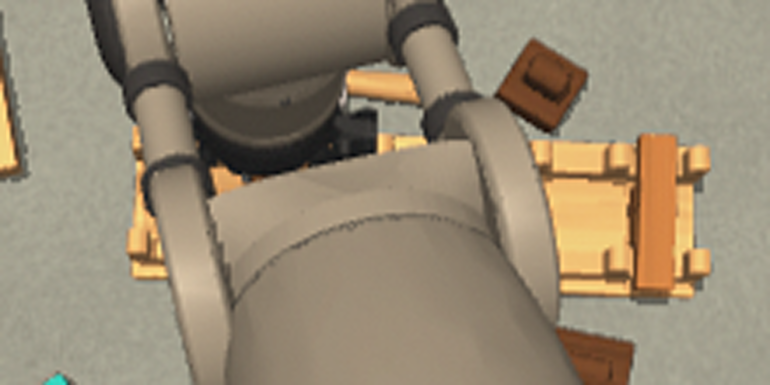

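The scene view shows the stop hanging level over the next notch, bar at about (535,230). The knob stop is still seated at (280,200). The top view is blocked by the arm. Next I lower it with a force guard.

```bash
python3 - <<'E'
from h import *
q=quat(); s=r.read_state(); p=np.array(s['eef_pos'])
T=p.copy(); T[2]=.0975
print('hit',r.move_straight(T,q,speed=.05,max_force=8))
s=r.read_state(); print(s['time_s'],s['eef_pos'],s['contact_force'])
if s['eef_pos'][2]<.103:
    command_gripper(.035); r.move_straight(np.array(s['eef_pos'])+[0,0,.1],q,speed=.1)
    r.reach([.36,-.12,.30],q)
    for n in('scene','top'):
        im,d=shot(n)
        sl=(slice(160,300),slice(150,370)) if n=='scene' else (slice(110,220),slice(240,460))
        cv2.imwrite(f'pics/{n}2.png',cv2.resize(im[sl],None,fx=3.5,fy=3.5,interpolation=2)[...,::-1])
        W=world(n,d); m=(np.linalg.norm(W[...,:2]-[.532,.205],axis=-1)<.05)&(W[...,2]>.09)
        print(n,np.percentile(W[m],[2,50,98],axis=0).round(4).tolist())
    print(r.read_state()['time_s'])
E
```

```text
hit True
8.6 [0.53224808 0.20429149 0.09815769] [-0.29690181  0.10417452  5.42807236]
scene [[0.5115, 0.198, 0.0911], [0.5395, 0.2072, 0.1103], [0.555, 0.2111, 0.1154]]
top [[0.5106, 0.1956, 0.0943], [0.5299, 0.2023, 0.114], [0.5547, 0.209, 0.1172]]
11.6167
```

View pics/scene2.png

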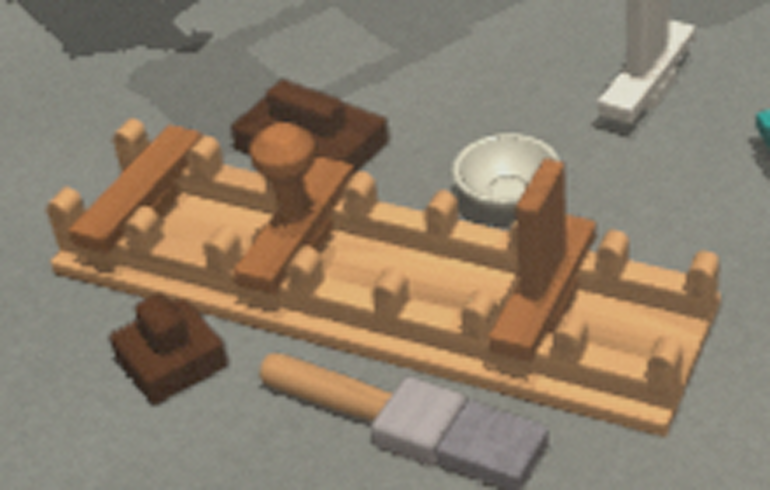

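View pics/top2.png

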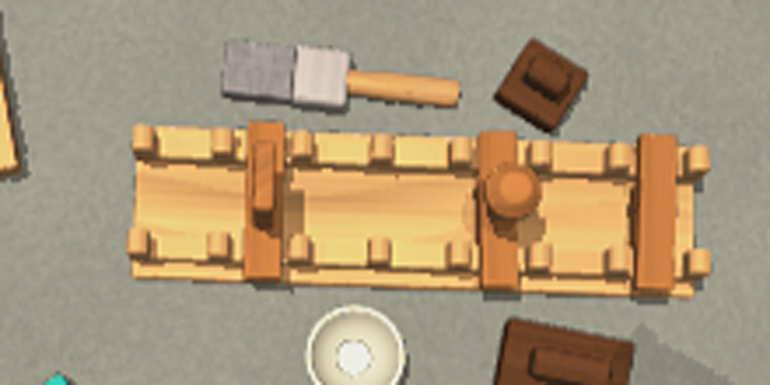

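The tab stop sits seated and upright one notch further out: top crop (264,200), between the teeth at (220,245) and (300,248). The tab top is at 0.114 m, as before the move. The knob stop is unchanged at (505,200), and the robot is clear.

```bash
python3 -c "
from workcell import r
print(r.finish_job())"
```

```text
the job is handed in; nothing more can be done
None
```

I moved the flat-tab stop one notch further from the round-knob stop and handed the job in after about 12 s. In the last pictures it sits fully home and upright, and the round-knob stop is still in its own notch; the judge's result was not shown.

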